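Slide a feldspar specimen under the sensor bridge

ROBOT

A 7-joint arm with a two-finger parallel gripper is mounted at the origin on a cart in front of the work surface, level with it; the furniture and walls round the work are solid. World frame = base frame: x ahead of the robot, y to its left, z up, the work surface at z = 0. Lengths are in m, angles in rad, forces in N, time in s.
With the tool pointing down it reaches from about 0.425 to 0.875 m from the base axis. Payload 4.7 kg.
Tool frame: the origin (TCP) lies on the centre line of the jaws, within the pads' length; the fingertips stand 22 mm ahead of it and the grasp point (between the pads) lies 3 mm ahead of it (ctrl.tcp_to_tips is the z of the fingertips in the tool frame, in m); z points along the fingers, y is the direction in which the jaws open and shut (so a half turn about z gives the same grasp; the last joint's range is limited). The gripper opens to 87 mm and grips with 3 to 60 N. Pads are 19 mm wide; open, the fingers measure 117 mm over their backs; the gripper's body (75 mm by 190 mm) begins 51 mm behind the grasp point.
Start: joints at [-1.24, 0.321, -0.07, 1.45, 0.023, 1.371, -0.057], TCP at [0.203, 0.618, 0.245] pointing down, gripper open.
Joint ranges: [-2.86, 2.86], [-0.3, 2.09], [-1.38, 1.24], [0.06, 2.45], [-1.56, 4.7], [0.09, 2.05], [-2.69, 2.69]. Speed limits (rad/s): [2.57, 2.57, 3.14, 3.14, 3.14, 3.14, 3.14].

INTERFACE

Orientations are given as a rotation vector (axis times angle).
In Python, from bench import ctrl, cams gives the robot as it stands.
- The arm moves only by the tool move_arm, never from a script. Its argument "deltas" is a list of rows, each an object with "linear": the shift along the tool's x, y, z as a fraction of full scale, a list of three; "turn": the turn, a rotation vector about the tool's x, y, z as a fraction of full scale, a list of three; "claw": the closure, from 0 (fully open) to 1 (shut). In form: [{"linear": [tx, ty, tz], "turn": [wx, wy, wz], "claw": claw}, ...]. A call has 1 to 20 rows; each row shifts and turns the commanded pose from where the row before left it, along the tool's axes as they then stand; what a row does not reach is not made up. Full scale, the value 1, is 0.03 m for a shift and 4 degrees for a turn. A row lasts 1/12 s, in which the tool goes at most 41.7 mm and 7.16 degrees, less where a joint would pass 70% of its speed; a pose out of reach is approached as far as the arm can. A call with a number of a shift or a turn outside -1 to 1 is refused whole. A call with a gripper value outside its range is refused whole. The fingers move at their own pace and stop on an object; "grip_force" is the grip in N (left out, the last holds). Time passes only in rows, so rows that do not move let the fingers close. It gives the time, the measured TCP pose, the force and the opening at its end, in the units of the state.
- ctrl.get_state(): the state, without advancing time (a new reading comes with each control period).
- cams.get_image(name): name is "scene" or "side" or "wrist"; returns a dict with "image" (400x640x3 uint8, red, green, blue), "K" (3x3 intrinsics, pixels), "world_from_camera" (4x4, takes a point from camera to world coordinates); the wrist camera has in their place "tool_from_camera" (4x4, takes a point from camera to tool coordinates, whose origin is the TCP and whose axes are the flange's). Camera axes: x right, y down, z forward; pixel columns grow to the right and rows downward; lengths in m; the calibration is good to about 2 mm. A picture is of the moment at which its call begins: read the wrist's pose just before it. There is no depth.
- ctrl.close_job(): hands the job in, once; it reports no verdict.
The state is a dict: "time": time; "joint_positions": joint angles; "qd": joint speeds; "joint_torque": joint torques, N m; "position": TCP position; "tool_rot": TCP orientation; "ft_force": force on the tool from outside, world axes, zero at the start; "torque": the same for the moment, N m; "grip_width": opening from 0.0 (shut) to 1.0 (fully open).
Only numpy, scipy, OpenCV 4.12 (cv2) and the standard library are available. Lean on these libraries where they do the work, as an engineer would, in place of code of your own. Each camera call takes 0.05 s, during which the arm holds its last target. There are 200 camera calls.

TASK

The pink feldspar specimen is to be measured: set it in the middle of the black pad on the sliding carriage while the carriage is still out, let go, then slide the carriage (it has a red knob to hold) until it is fully home against its stop, with the specimen on the pad under the sensor bridge. Nothing may bump the bridge, and the other loose specimens (yellow sulphur, olive-green olivine) stay where they are.

Things in the scene. Friction and masses are not known exactly. Their poses are not given: they have to be found in the camera images.
- feldspar_centre (a point): pink, blocky feldspar specimen, lying on the worktop, 51 (own x) x 57 (own y) x 42 mm high, rounded corners, about 180 g; this point is its centre, half-way up; its z axis is up. Grasp it from above across its 51 mm.
- pad (a point): centre of the top face of the square black rubber pad (80 x 80 mm), at the bridge end of the grey sliding carriage (100 mm wide, 212 mm long, top 30 mm above the worktop; the pad's top 32 mm). y axis = the direction in which the carriage slides home, towards and under the bridge; z up. Moves with the carriage.
- knob (a point): half-way up the upright red knob of the carriage, a round post 26 mm in diameter and 48 mm tall, its top 82 mm above the worktop; it stands 140 mm behind the pad centre (pad's -y), so it stays outside the bridge. Same axes as the pad. It is rigid with the carriage; about 3 N slides it, and it stays where it is left.
- carriage (a joint): travel of the carriage along its straight track in m: 0 = fully out, 0.19 = fully home against the end stop, with the pad centre under the middle of the bridge; starts between 0 and 0.03.
- sensor_bridge: fixed white bridge with a blue band over the track; origin on the track axis at the foot of its posts, 14 mm above the worktop; same axes as the pad. Opening 136 mm wide (own x) and 62 mm high above the pad; 56 mm deep along the track (own y), 178 mm wide over all, top 142 mm above the worktop.
- sulphur_centre (a point): yellow, rough sulphur specimen, 50 x 59 x 43 mm, a bystander; this point is its centre, half-way up.
- olivine_centre (a point): dark olive-green olivine specimen, 58 x 70 x 42 mm, a bystander; this point is its centre, half-way up.
Not all that is in view belongs to the job. Leave any purple or turquoise look-alike of the part that bears feldspar_centre alone.

How it is judged:
On the way:
1. the feldspar lies released on the pad while the carriage is still out (travel under 80 mm) (horizontal distance between feldspar_centre and pad below 0.02 m and z of feldspar_centre in the frame of pad between 0.012 and 0.035 m and value of joint carriage below 0.08 m and contact force between the fingers and feldspar below 0.5 N), for 0.2 s.
At the end, for the whole second after the job is handed in: The carriage is home within 10 mm of its stop, the feldspar lies at rest and released on the pad with its centre within 20 mm (horizontally) of the pad's centre (horizontal distance between feldspar_centre and pad below 0.02 m and z of feldspar_centre in the frame of pad between 0.012 and 0.035 m and value of joint carriage above 0.18 m and linear speed of feldspar below 0.02 m/s and contact force between the fingers and feldspar below 0.5 N); the robot touches nothing.
It fails at once if something (specimen or robot) presses on the sensor bridge with more than 3 N (contact force between anything else and sensor_bridge above 3 N).
It fails at once if the sulphur or the olivine specimen is moved more than 30 mm (distance of any of sulphur_centre, olivine_centre from where it was at the start of the episode above 0.03 m).
It also fails if it takes over 54 s, if anything falls off the work surface, if the arm or the gripper's body presses on something with over 40 N, if the wrist force passes 120 N, or if a joint passes its speed limit or range.

## Working session

There is one attempt and no reset: what is moved stays moved. The work goes in short steps, Python scripts to look and compute and a tool call to move; the robot and the scene stay as the last step left them, time stands still between calls to the robot, and variables do not carry over. Pictures are saved under pics/ and viewed, about 8 in all and at most 12, crops included, and the job is handed in when it is done.

Besides the shell and the picture viewer there is one more tool, called in YAML: its name, and indented under it one key for each argument. move_arm: Moves the arm, as the interface text tells. Shift numbers are shares of 0.03 m and turn numbers shares of 4 degrees, none past 1 either way. Its arguments: {"type":"object","properties":{"deltas":{"type":"array"},"grip_force":{"type":"number"}},"required":["deltas"]}

```bash
mkdir -p pics; ls; python3 - <<'E'
from bench import ctrl,cams
import cv2,json,numpy as np,pickle
s=ctrl.get_state();print(s, ctrl.tcp_to_tips)
d={}
for n in ("scene","side","wrist"):
    d[n]=cams.get_image(n);cv2.imwrite(f"pics/{n}0.png",d[n]["image"][...,::-1])
    print(n,{k:np.round(v,4).tolist() for k,v in d[n].items() if k!="image"})
pickle.dump(d,open("d0.pkl","wb"))
E
```

```text
pics
{'time': 0.0, 'joint_positions': array([-1.23994583,  0.32180709, -0.07008744,  1.45164851,  0.02264683,
        1.37080364, -0.05690472]), 'qd': array([ 0.00097327,  0.00045971,  0.00079835, -0.00158834,  0.00160367,
       -0.00095086,  0.00017484]), 'joint_torque': array([-5.37128126e-04, -4.91282344e+01, -4.04102392e-01, -3.12535536e+01,
       -6.37565064e-02,  4.35763830e-02,  1.84482592e-04]), 'position': array([0.20236472, 0.61716765, 0.24348514]), 'tool_rot': array([-4.95390862e-01, -3.10213019e+00,  2.94275279e-03]), 'ft_force': array([-0.2343116 , -0.32397503,  0.39245796]), 'torque': array([ 0.00103299, -0.03431002, -0.03241964]), 'grip_width': 0.9994665906788368} 0.022
scene {'K': [[452.5594, 0.0, 327.8746], [0.0, 452.5594, 190.645], [0.0, 0.0, 1.0]], 'world_from_camera': [[0.8242, -0.4061, 0.3946, -0.0327], [-0.5661, -0.5748, 0.5909, -0.7578], [-0.0131, -0.7104, -0.7036, 1.0005], [0.0, 0.0, 0.0, 1.0]]}
side {'K': [[423.8781, 0.0, 323.6555], [0.0, 423.8781, 200.3334], [0.0, 0.0, 1.0]], 'world_from_camera': [[0.9977, 0.0468, -0.0498, 0.5154], [0.067, -0.5261, 0.8478, -1.0215], [0.0135, -0.8491, -0.528, 0.7137], [0.0, 0.0, 0.0, 1.0]]}
wrist {'K': [[278.1577, 0.0, 321.3164], [0.0, 278.1577, 201.9562], [0.0, 0.0, 1.0]], 'tool_from_camera': [[-0.0003, -0.9635, -0.2678, 0.0746], [1.0, -0.0006, 0.0009, -0.0012], [-0.001, -0.2678, 0.9635, -0.1403], [0.0, 0.0, 0.0, 1.0]]}
```

View pics/scene0.png

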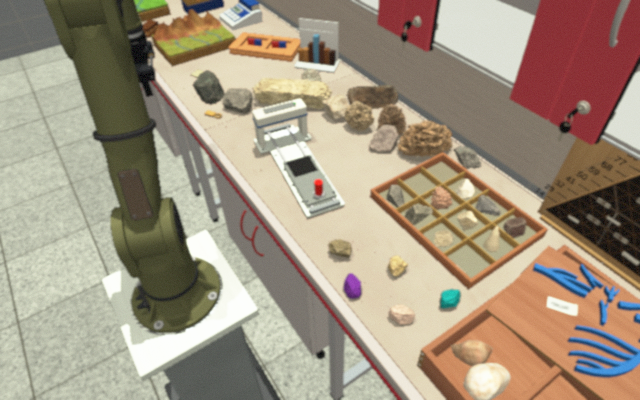

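View pics/side0.png

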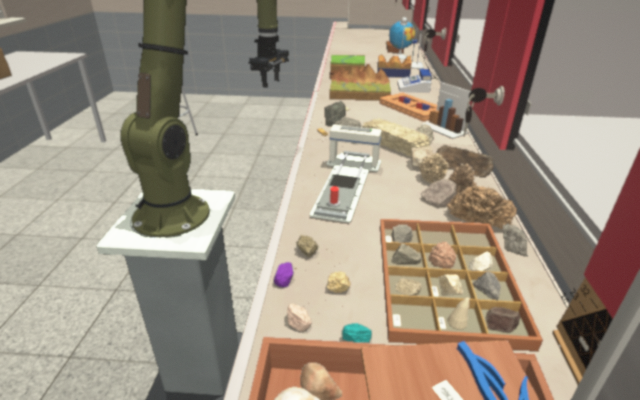

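Candidates in the scene view are pale-pink stone (401,314), purple (352,286), turquoise (449,298), yellow (397,265), olive (340,247) and a pinkish stone in the tray (441,197). By the description I choose (401,314), which is (298,317) in the side view. The carriage pad is at about (301,165) and the knob at (318,187).

```bash
cat > h.py <<'E'
import numpy as np,cv2
from scipy.spatial.transform import Rotation as R
def plane(d,uv,z,T=None):
    T=d["world_from_camera"] if T is None else T
    r=T[:3,:3]@np.linalg.inv(d["K"])@[*uv,1]; return T[:3,3]+r*(z-T[2,3])/r[2]
def tri(ds,uvs):
    A=np.zeros((3,3));b=np.zeros(3)
    for d,uv in zip(ds,uvs):
        T=d["world_from_camera"];r=T[:3,:3]@np.linalg.inv(d["K"])@[*uv,1];r/=np.linalg.norm(r)
        P=np.eye(3)-np.outer(r,r);A+=P;b+=P@T[:3,3]
    return np.linalg.solve(A,b)
def wT(s):
    T=np.eye(4);T[:3,:3]=R.from_rotvec(s["tool_rot"]).as_matrix();T[:3,3]=s["position"];return T
E
python3 - <<'E'
import pickle,cv2;from h import *
np.set_printoptions(precision=4,suppress=True)
d=pickle.load(open("d0.pkl","rb"));a,b=d["scene"],d["side"]
for n,u,v,z in [("feld",(401,314),(298,317),.021),("purple",(352,286),(285,274),.021),("sulph",(397,265),(338,282),.021),("oliv",(340,247),(307,245),.021),("pad",(301,165),(343,182),.032),("knob",(318,187),(335,194),.058)]:
    print(n,tri((a,b),(u,v)),plane(a,u,z),plane(b,v,z))
ca=cv2.resize(a["image"][240:350,310:470],(640,440),interpolation=2)
cb=cv2.resize(a["image"][90:220,230:360],(520,520),interpolation=2)
cv2.imwrite("pics/crop1.png",ca[...,::-1]);cv2.imwrite("pics/crop2.png",cb[...,::-1])
E
```

```text
feld [ 0.4256 -0.3811  0.0139] [ 0.4216 -0.3845  0.021 ] [ 0.427  -0.3866  0.021 ]
purple [ 0.3771 -0.2478  0.0133] [ 0.3722 -0.2536  0.021 ] [ 0.3796 -0.2537  0.021 ]
sulph [ 0.5085 -0.2689  0.0193] [ 0.5079 -0.2695  0.021 ] [ 0.5084 -0.2711  0.021 ]
oliv [ 0.4209 -0.1333  0.0187] [ 0.4199 -0.1346  0.021 ] [ 0.4212 -0.1364  0.021 ]
pad [0.5077 0.2064 0.0259] [0.5063 0.2027 0.032 ] [0.5066 0.1922 0.032 ]
knob [0.4835 0.0668 0.0575] [0.4806 0.0635 0.058 ] [0.4851 0.0703 0.058 ]
```

View pics/crop1.png

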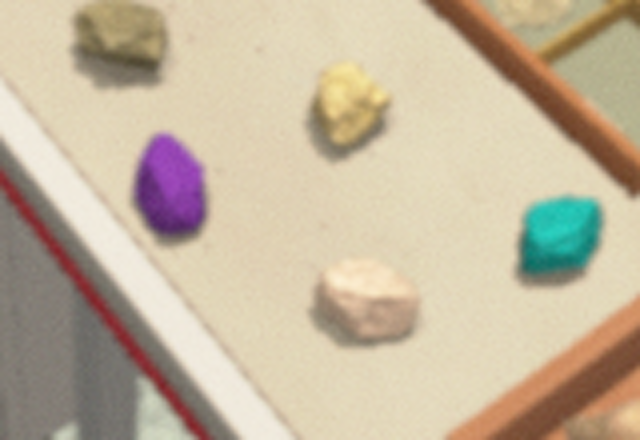

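View pics/crop2.png

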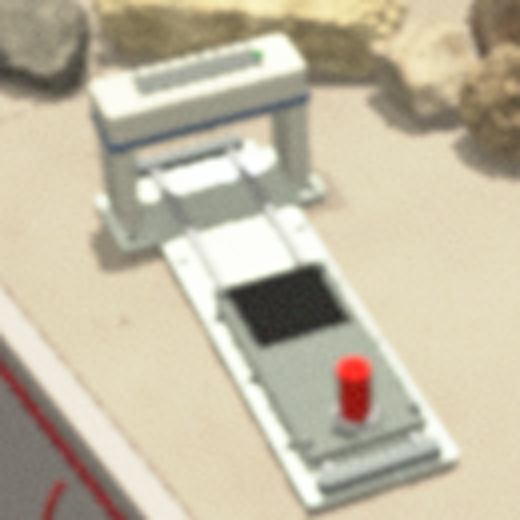

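The crop confirms the pale-pink blocky stone: the olive stone is at the top left, the purple one to the left, yellow above it and turquoise to the right. The second crop shows the carriage out, with black pad and red knob. I'll swing along an arc over the carriage to inspect it on the way.

move_arm:
  deltas:
    - {"linear": [-1, -0.07, 0], "turn": [0, 0, 0.68], "claw": 0}
    - {"linear": [-1, -0.07, 0], "turn": [0, 0, 0.68], "claw": 0}
    - {"linear": [-1, -0.07, 0], "turn": [0, 0, 0.68], "claw": 0}
    - {"linear": [-1, -0.07, 0], "turn": [0, 0, 0.68], "claw": 0}
    - {"linear": [-1, -0.07, 0], "turn": [0, 0, 0.68], "claw": 0}
    - {"linear": [-1, -0.07, 0], "turn": [0, 0, 0.68], "claw": 0}
    - {"linear": [-1, -0.07, 0], "turn": [0, 0, 0.68], "claw": 0}
    - {"linear": [-1, -0.07, 0], "turn": [0, 0, 0.68], "claw": 0}
    - {"linear": [-1, -0.07, 0], "turn": [0, 0, 0.68], "claw": 0}
    - {"linear": [-1, -0.07, 0], "turn": [0, 0, 0.68], "claw": 0}
    - {"linear": [-1, -0.07, 0], "turn": [0, 0, 0.68], "claw": 0}
    - {"linear": [-1, -0.07, 0], "turn": [0, 0, 0.68], "claw": 0}
    - {"linear": [-1, -0.07, 0], "turn": [0, 0, 0.68], "claw": 0}
    - {"linear": [-1, -0.07, 0], "turn": [0, 0, 0.68], "claw": 0}
    - {"linear": [-1, -0.07, 0], "turn": [0, 0, 0.68], "claw": 0}
    - {"linear": [-1, -0.07, 0], "turn": [0, 0, 0.68], "claw": 0}
    - {"linear": [-1, -0.07, 0], "turn": [0, 0, 0.68], "claw": 0}
    - {"linear": [-1, -0.07, 0], "turn": [0, 0, 0.68], "claw": 0}
    - {"linear": [-1, -0.07, 0], "turn": [0, 0, 0.68], "claw": 0}
    - {"linear": [-1, -0.07, 0], "turn": [0, 0, 0.68], "claw": 0}

```text
time: 1.82
position: [0.5904, 0.1859, 0.2442]
tool_rot: [-1.862, -2.53, 0.001]
ft_force: [0.8, -0.3, 0.3]
grip_width: 0.996
```

```bash
python3 - <<'E'
from bench import ctrl,cams
import pickle;from h import *
np.set_printoptions(precision=4,suppress=True)
s=ctrl.get_state();d=cams.get_image("wrist")
T=wT(s)@d["tool_from_camera"];pickle.dump((s,d,T),open("w1.pkl","wb"))
print(s["time"],s["position"],wT(s)[:2,:2],s["joint_positions"]);print(np.abs(s["qd"]).max())
cv2.imwrite("pics/w1.png",d["image"][...,::-1])
E
```

```text
1.8167 [0.5904 0.1859 0.2442] [[-0.2977  0.9547]
 [ 0.9547  0.2977]] [-0.6416  0.2598  0.3557  1.5468 -0.0917  1.3518  0.0253]
0.35634987495114967
```

View pics/w1.png

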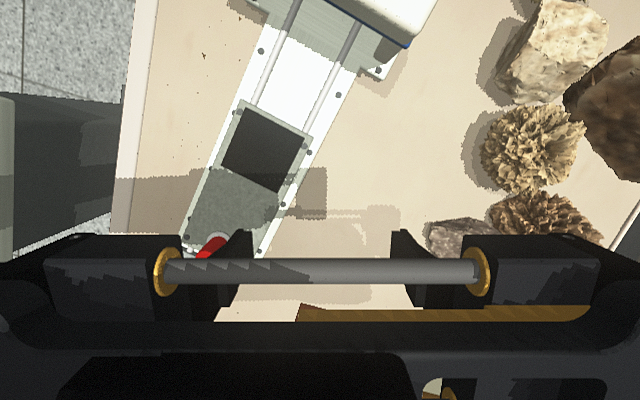

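The wrist view shows the pad's corners at about (248,108), (308,139), (279,193) and (220,166), with the knob at (210,245). Next I'll measure the pad by segmentation and swing on past the feldspar, because the gripper hides what lies directly under it.

```bash
python3 - <<'E'
import pickle;from h import *
np.set_printoptions(precision=4,suppress=True)
s,d,T=pickle.load(open("w1.pkl","rb"))
g=d["image"].max(2).copy();m=np.zeros_like(g);m[95:205,205:320]=(g[95:205,205:320]<55)
n,l,st,c=cv2.connectedComponentsWithStats(m);i=1+st[1:,4].argmax()
r=cv2.minAreaRect(np.argwhere(l==i)[:,::-1].astype(np.float32));b=cv2.boxPoints(r)
P=np.array([plane(d,q,.032,T) for q in b]);print(b,st[i]);print(P,P.mean(0),[np.linalg.norm(P[k]-P[k-1]) for k in range(4)])
for k in range(4): e=P[k]-P[k-1];print(np.degrees(np.arctan2(e[1],e[0])))
# red knob direction
im=d["image"].astype(int);red=(im[...,0]>120)&(im[...,1]<60)&(im[...,2]<60);ys,xs=np.nonzero(red);print(xs.min(),xs.max(),ys.min(),ys.max())
E
```

```text
[[235.6303 172.7763]
 [245.4455 152.1645]
 [286.9797 171.9427]
 [277.1645 192.5545]] [236 168  51  25 530]
[[0.4801 0.1662 0.032 ]
 [0.4861 0.1954 0.032 ]
 [0.5424 0.1868 0.032 ]
 [0.5374 0.1569 0.032 ]] [0.5115 0.1763 0.032 ] [np.float64(0.05810398764821338), np.float64(0.029772626906490133), np.float64(0.05697403768506321), np.float64(0.03031697822915532)]
170.7338771384391
78.29660570814211
-8.691897472977617
-99.51802168321122
196 214 237 257
```

move_arm:
  deltas:
    - {"linear": [-1, -0.05, 0], "turn": [0, 0, 0.71], "claw": 0}
    - {"linear": [-1, -0.05, 0], "turn": [0, 0, 0.71], "claw": 0}
    - {"linear": [-1, -0.05, 0], "turn": [0, 0, 0.71], "claw": 0}
    - {"linear": [-1, -0.05, 0], "turn": [0, 0, 0.71], "claw": 0}
    - {"linear": [-1, -0.05, 0], "turn": [0, 0, 0.71], "claw": 0}
    - {"linear": [-1, -0.05, 0], "turn": [0, 0, 0.71], "claw": 0}
    - {"linear": [-1, -0.05, 0], "turn": [0, 0, 0.71], "claw": 0}
    - {"linear": [-1, -0.05, 0], "turn": [0, 0, 0.71], "claw": 0}
    - {"linear": [-1, -0.05, 0], "turn": [0, 0, 0.71], "claw": 0}
    - {"linear": [-1, -0.05, 0], "turn": [0, 0, 0.71], "claw": 0}
    - {"linear": [-1, -0.05, 0], "turn": [0, 0, 0.71], "claw": 0}
    - {"linear": [-1, -0.05, 0], "turn": [0, 0, 0.71], "claw": 0}
    - {"linear": [-1, -0.05, 0], "turn": [0, 0, 0.71], "claw": 0}
    - {"linear": [-1, -0.05, 0], "turn": [0, 0, 0.71], "claw": 0}
    - {"linear": [-1, -0.05, 0], "turn": [0, 0, 0.71], "claw": 0}
    - {"linear": [-1, -0.05, 0], "turn": [0, 0, 0.71], "claw": 0}
    - {"linear": [-1, -0.05, 0], "turn": [0, 0, 0.71], "claw": 0}
    - {"linear": [-1, -0.05, 0], "turn": [0, 0, 0.71], "claw": 0}
    - {"linear": [-1, -0.05, 0], "turn": [0, 0, 0.71], "claw": 0}
    - {"linear": [-1, -0.05, 0], "turn": [0, 0, 0.71], "claw": 0}

```text
time: 3.53
position: [0.4656, -0.3766, 0.2443]
tool_rot: [-2.841, -1.341, 0.0]
ft_force: [0.2, 0.5, -0.1]
grip_width: 1.002
```

move_arm:
  deltas:
    - {"linear": [-1, -0.05, 0], "turn": [0, 0, 0.71], "claw": 0}
    - {"linear": [-1, -0.05, 0], "turn": [0, 0, 0.71], "claw": 0}
    - {"linear": [-1, -0.05, 0], "turn": [0, 0, 0.71], "claw": 0}
    - {"linear": [-1, -0.05, 0], "turn": [0, 0, 0.71], "claw": 0}
    - {"linear": [0, 0, 0], "turn": [0, 0, 0], "claw": 0}

```text
time: 3.95
position: [0.3722, -0.4634, 0.2449]
tool_rot: [2.963, 1.038, -0.006]
ft_force: [-1.4, -0.3, 0.0]
grip_width: 0.998
```

```bash
python3 - <<'E'
from bench import ctrl,cams
import pickle;from h import *
np.set_printoptions(precision=4,suppress=True)
s=ctrl.get_state();d=cams.get_image("wrist")
T=wT(s)@d["tool_from_camera"];pickle.dump((s,d,T),open("w2.pkl","wb"))
print(s["time"],s["position"],wT(s)[:2,:2],s["joint_positions"],np.abs(s["qd"]).max())
cv2.imwrite("pics/w2.png",d["image"][...,::-1])
E
```

```text
3.95 [ 0.3722 -0.4634  0.2449] [[ 0.7815  0.6239]
 [ 0.6239 -0.7815]] [ 0.1062  0.2681  0.8887  1.6226 -0.2082  1.3516  0.1258] 0.058237391734900716
```

View pics/w2.png

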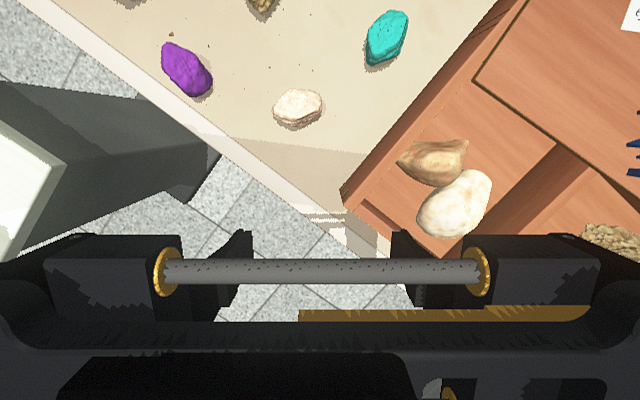

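The pink stone is at (298,108) in the wrist view, the purple one at (187,70), turquoise at (387,38), and the wooden box is to the right. My pad segmentation came out too small, so I'll redo it. For the feldspar I'll use GrabCut plus a box-silhouette fit to get position and yaw.

```bash
python3 - <<'E'
import pickle;from h import *
from scipy.optimize import differential_evolution as DE
np.set_printoptions(precision=4,suppress=True)
s,d,T=pickle.load(open("w1.pkl","rb"))
hsv=cv2.cvtColor(d["image"],cv2.COLOR_RGB2HSV);g=d["image"].max(2)
print("pad v samples",g[120,255],g[150,270],g[180,270],"carr",g[200,240],g[120,232])
m=np.zeros_like(g);m[95:205,205:320]=(g[95:205,205:320]<85)
m=cv2.morphologyEx(m,cv2.MORPH_OPEN,np.ones((5,5),np.uint8))
n,l,st,c=cv2.connectedComponentsWithStats(m);i=1+st[1:,4].argmax()
b=cv2.boxPoints(cv2.minAreaRect(np.argwhere(l==i)[:,::-1].astype(np.float32)))
for b in (b,np.array([(248,108),(308,139),(279,193),(220,166)])):
    P=np.array([plane(d,q,.032,T) for q in b]);e=np.roll(P,-1,0)-P
    print(st[i],P.mean(0)[:2],np.linalg.norm(e,axis=1),np.degrees(np.arctan2(e[:,1],e[:,0])))
def grab(im,rect):
    m=np.zeros(im.shape[:2],np.uint8);cv2.grabCut(im,m,rect,np.zeros((1,65)),np.zeros((1,65)),8,cv2.GC_INIT_WITH_RECT);m=((m==1)|(m==3)).astype(np.uint8)
    n,l,st,c=cv2.connectedComponentsWithStats(m);i=1+st[1:,4].argmax();return (l==i).astype(np.uint8)
s2,d2,T2=pickle.load(open("w2.pkl","rb"));a=pickle.load(open("d0.pkl","rb"));S=8
def up(im,y0,x0,h,w): return cv2.resize(np.ascontiguousarray(im[y0:y0+h,x0:x0+w]),None,fx=S,fy=S,interpolation=2)
V=[]
for nm,D,TT,(y0,x0,h,w) in (("w",d2,T2,(76,258,66,80)),("s",a["scene"],a["scene"]["world_from_camera"],(292,376,46,52))):
    im=up(D["image"],y0,x0,h,w)[...,::-1].copy();k=grab(im,(60,50,im.shape[1]-120,im.shape[0]-100))
    V.append((D["K"],np.linalg.inv(TT),y0,x0,k));o=im.copy();cv2.drawContours(o,cv2.findContours(k,0,2)[0],-1,(255,0,0),2);cv2.imwrite(f"pics/g{nm}.png",o)
th=np.linspace(0,2*np.pi,40,endpoint=False);p=.6
def hull(q):
    x,y,t=q;sg=lambda v:np.sign(v)*abs(v)**p
    pts=[]
    for ph in np.linspace(-np.pi/2,np.pi/2,13):
        cx=abs(np.cos(ph))**p
        pts.append(np.c_[.0255*cx*sg(np.cos(th)),.0285*cx*sg(np.sin(th)),np.full(40,.021+.021*sg(np.sin(ph)))])
    P=np.vstack(pts);R_=np.array([[np.cos(t),-np.sin(t)],[np.sin(t),np.cos(t)]]);P[:,:2]=P[:,:2]@R_.T+[x,y];return P
def cost(q,which=(0,1)):
    P=np.c_[hull(q),np.ones(520)];c=0
    for i in which:
        K,Ti,y0,x0,k=V[i];C=(Ti@P.T)[:3];uv=(K@C);uv=uv[:2]/uv[2]
        px=np.c_[(uv[0]-x0+.5)*S,(uv[1]-y0+.5)*S].astype(np.int32);r=np.zeros_like(k);cv2.fillConvexPoly(r,cv2.convexHull(px),1)
        c+=1-(r&k).sum()/(r|k).sum()
    return c
for w in ((0,),(1,),(0,1)):
    r=DE(cost,[(.39,.46),(-.42,-.35),(0,np.pi)],args=(w,),seed=1,maxiter=40,popsize=12);print(w,r.x[:2],np.degrees(r.x[2]),r.fun)
for t in range(0,180,20): print(t,round(min(cost((r.x[0]+dx,r.x[1]+dy,np.radians(t))) for dx in (-.003,0,.003) for dy in (-.003,0,.003)),3),end="; ")
i1=cv2.imread("pics/gw.png");i2=cv2.imread("pics/gs.png");H=np.zeros((max(i1.shape[0],i2.shape[0]),i1.shape[1]+i2.shape[1],3),np.uint8);H[:i1.shape[0],:i1.shape[1]]=i1;H[:i2.shape[0],i1.shape[1]:]=i2
cv2.imwrite("pics/g.png",cv2.resize(H,None,fx=.7,fy=.7))
E
```

```text
pad v samples 72 60 53 carr 118 184
[ 222  109   81   83 4029] [0.5047 0.2026] [0.0784 0.0792 0.0805 0.0834] [  76.3336   -8.8532 -100.5625  169.5621]
[ 222  109   81   83 4029] [0.5081 0.2019] [0.0804 0.0789 0.0815 0.0807] [  -9.6197 -102.0677  171.6615   77.2283]
(0,) [ 0.423  -0.3843] 83.31531316915381 0.15760523946779426
(1,) [ 0.4179 -0.387 ] 64.91426505038775 0.1307285465067981
(0, 1) [ 0.4203 -0.3865] 68.13850197693182 0.35639186958271296
0 0.424; 20 0.404; 40 0.403; 60 0.366; 80 0.375; 100 0.436; 120 0.505; 140 0.526; 160 0.489;
```

View pics/g.png

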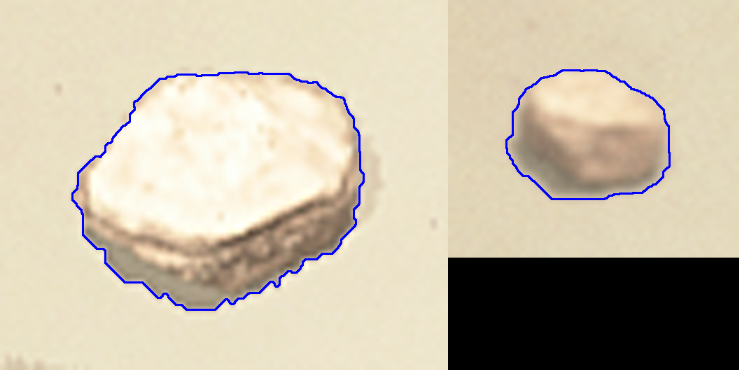

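The outline shows the stone's flat top, plus shadow at the lower left. I'll use the top-face polygon instead.

```bash
python3 - <<'E'
import pickle;from h import *
np.set_printoptions(precision=4,suppress=True)
s,d,T=pickle.load(open("w2.pkl","rb"))
q=np.array([(160,75),(290,73),(345,97),(358,178),(205,245),(85,207),(78,180),(130,125)])/5.6+[258,76]-.5
for z in (.042,.034):
    P=np.array([plane(d,u,z,T)[:2] for u in q]);e=np.roll(P,-1,0)-P
    print(z,P.tolist());print(np.linalg.norm(e,axis=1),np.degrees(np.arctan2(e[:,1],e[:,0])))
    for t in range(0,180,15):
        n=np.array([np.cos(np.radians(t)),np.sin(np.radians(t))]);w=P@n;print(t,round(np.ptp(w)*1e3,1),round((w.max()+w.min())/2,4),end=" | ")
    x=(P@[1,0]);y=P@[0,1];print((x.max()+x.min())/2,(y.max()+y.min())/2,P.mean(0))
E
```

```text
0.042 [[0.4330525898515944, -0.36226813664383706], [0.44999788124901186, -0.3828924555919354], [0.4534290572127853, -0.3945809283042578], [0.4427340616460683, -0.40654244335258605], [0.41211221394859276, -0.38966132493449873], [0.40251287287478926, -0.3653787411844035], [0.4059579720553314, -0.36108480914281404], [0.4214338745031926, -0.36317328643593194]]
[0.0267 0.0122 0.016  0.035  0.0261 0.0055 0.0156 0.0117] [ -50.5929  -73.6403 -131.8004  151.1331  111.5698   51.2593   -7.6856
    4.4546]
0 50.9 0.428 | 15 41.6 0.315 | 30 36.2 0.1802 | 45 34.2 0.033 | 60 34.2 -0.1143 | 75 40.3 -0.258 | 90 45.5 -0.3838 | 105 53.4 -0.4806 | 120 57.8 -0.5446 | 135 58.1 -0.5715 | 150 58.7 -0.5606 | 165 56.7 -0.5117 | 0.4279709650437873 -0.38381362624770005 [ 0.4277 -0.3782]
0.034 [[0.43316908145015415, -0.3609670673368775], [0.4505096152501526, -0.3820724405897655], [0.4540208220732247, -0.3940335424312645], [0.44307636984953763, -0.4062740552162106], [0.41174027933548457, -0.3889991912055963], [0.40191703732423345, -0.3641502255316278], [0.4054424921177487, -0.3597561391771478], [0.42127936403625194, -0.36189332939964]]
[0.0273 0.0125 0.0164 0.0358 0.0267 0.0056 0.016  0.0119] [ -50.5929  -73.6403 -131.8004  151.1331  111.5698   51.2593   -7.6856
    4.4546]
0 52.1 0.428 | 15 42.6 0.3153 | 30 37.0 0.1806 | 45 35.0 0.0336 | 60 35.0 -0.1135 | 75 41.2 -0.2572 | 90 46.5 -0.383 | 105 54.7 -0.4798 | 120 59.1 -0.5438 | 135 59.5 -0.5708 | 150 60.1 -0.5602 | 165 58.1 -0.5115 | 0.4279689296987291 -0.3830150971966792 [ 0.4276 -0.3773]
```

```bash
python3 - <<'E'
import pickle;from h import *
d=pickle.load(open("d0.pkl","rb"));_,w,_=pickle.load(open("w2.pkl","rb"))
C=[cv2.resize(i["image"][y:y+65,x:x+65],(390,390),interpolation=2) for i,y,x in ((d["scene"],335,405),(d["side"],325,235))]+[cv2.resize(w["image"][170:250,320:400],(390,390),interpolation=2)]
cv2.imwrite("pics/c3.png",cv2.resize(np.hstack(C),None,fx=.68,fy=.68)[...,::-1])
E
```

```text
(no output)
```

View pics/c3.png

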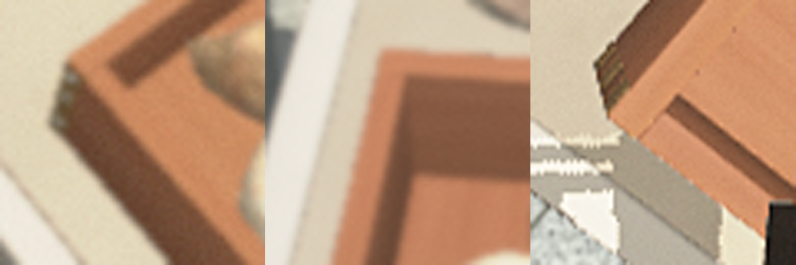

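```bash
python3 - <<'E'
import pickle;from h import *
np.set_printoptions(precision=4,suppress=True)
d=pickle.load(open("d0.pkl","rb"));s,w,T=pickle.load(open("w2.pkl","rb"));w["world_from_camera"]=T
print(tri((d["scene"],d["side"],w),((421.7,350.4),(263.7,337.7),(344.1,204.7))),tri((d["scene"],w),((417.7,365.6),(340.5,189.6))))
# box edge toward turquoise
print(plane(w,(520,5),.05,T))
E
```

```text
[ 0.3753 -0.495   0.0772] [ 0.3756 -0.4959  0.0011]
[ 0.6507 -0.5057  0.05  ]
```

The box corner is at (0.375, -0.495) and 77 mm high. With the jaws along about 45°, the gripper body clears it by around 17 mm. Feldspar estimate is (0.425, -0.385), jaws along its narrow 45–50° direction.

move_arm:
  deltas:
    - {"linear": [1, -0.31, 0], "turn": [0, 0, 0], "claw": 0}
    - {"linear": [1, -0.31, 0], "turn": [0, 0, 0], "claw": 0}
    - {"linear": [1, -0.31, 0], "turn": [0, 0, 0], "claw": 0}
    - {"linear": [0, 0, 0.24], "turn": [0, 0, 1], "claw": 0}
    - {"linear": [0, 0, 0.24], "turn": [0, 0, 1], "claw": 0}
    - {"linear": [0, 0, 0.24], "turn": [0, 0, 1], "claw": 0}
    - {"linear": [0, 0, 0.24], "turn": [0, 0, 1], "claw": 0}
    - {"linear": [0, 0, 0.24], "turn": [0, 0, 1], "claw": 0}
    - {"linear": [0, 0, 0.24], "turn": [0, 0, 1], "claw": 0}
    - {"linear": [0, 0, 0.24], "turn": [0, 0, 1], "claw": 0}
    - {"linear": [0, 0, 0.24], "turn": [0, 0, 1], "claw": 0}
    - {"linear": [0, 0, 0.24], "turn": [0, 0, 1], "claw": 0}
    - {"linear": [0, 0, 0.24], "turn": [0, 0, 1], "claw": 0}
    - {"linear": [0, 0, 0.24], "turn": [0, 0, 1], "claw": 0}
    - {"linear": [0, 0, 0.24], "turn": [0, 0, 1], "claw": 0}
    - {"linear": [0, 0, 0.24], "turn": [0, 0, 1], "claw": 0}
    - {"linear": [0, 0, 0.24], "turn": [0, 0, 1], "claw": 0}
    - {"linear": [0, 0, 0.24], "turn": [0, 0, 1], "claw": 0}
    - {"linear": [0, 0, 0.24], "turn": [0, 0, 1], "claw": 0}
    - {"linear": [0, 0, 0.24], "turn": [0, 0, 1], "claw": 0}

```text
time: 5.67
position: [0.4326, -0.3783, 0.1214]
tool_rot: [-3.042, 0.78, 0.0]
ft_force: [0.6, -0.3, 0.3]
grip_width: 0.999
```

move_arm:
  deltas:
    - {"linear": [0, 0, 0], "turn": [0, 0, 1], "claw": 0}
    - {"linear": [0, 0, 0], "turn": [0, 0, 1], "claw": 0}
    - {"linear": [0, 0, 0], "turn": [0, 0, 1], "claw": 0}
    - {"linear": [0, 0, 0], "turn": [0, 0, 0.9], "claw": 0}
    - {"linear": [0, 0, 0], "turn": [0, 0, 0], "claw": 0}

```text
time: 6.08
position: [0.4325, -0.3784, 0.1217]
tool_rot: [-2.91, 1.183, 0.001]
ft_force: [-0.1, 0.0, -0.6]
grip_width: 1.0
```

```bash
python3 - <<'E'
from bench import ctrl,cams
import pickle;from h import *
np.set_printoptions(precision=4,suppress=True)
s=ctrl.get_state();d=cams.get_image("side");e=cams.get_image("scene");w=cams.get_image("wrist")
W=wT(s);print(s["time"],s["position"],W[:3,:3],s["joint_positions"])
v=np.array([.425,-.385,.024])-(W@[0,0,.003,1])[:3];print("rows",W[:3,:3].T@v/.03)
cv2.imwrite("pics/p9.png",np.hstack([cv2.resize(e["image"][230:380,320:500],(400,333)),cv2.resize(d["image"][230:380,200:380],(400,333))])[...,::-1])
E
```

```text
6.0833 [ 0.4325 -0.3784  0.1217] [[ 0.7163 -0.6978 -0.0004]
 [-0.6978 -0.7163  0.0008]
 [-0.0008 -0.0003 -1.    ]] [-0.1894  0.4116  1.0535  1.8181 -0.3925  1.1424 -1.3466]
rows [-0.0228  0.3311  3.1554]
```

View pics/p9.png

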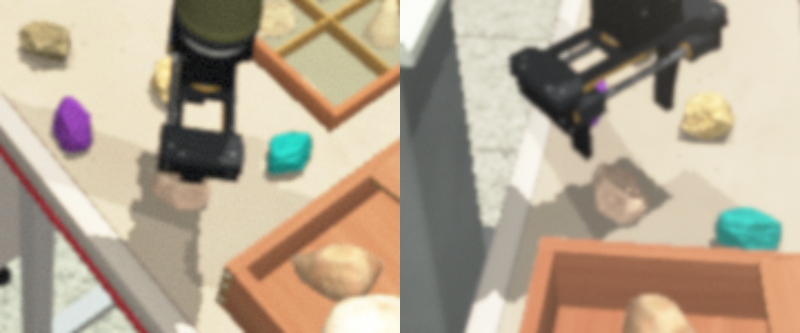

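The gripper straddles the pink stone at (190,190) in the left half and (620,195) in the right half. I'll descend and grasp.

move_arm:
  deltas:
    - {"linear": [0, 0.33, 0.6], "turn": [0, 0, 0], "claw": 0}
    - {"linear": [0, 0, 0.6], "turn": [0, 0, 0], "claw": 0}
    - {"linear": [0, 0, 0.6], "turn": [0, 0, 0], "claw": 0}
    - {"linear": [0, 0, 0.5], "turn": [0, 0, 0], "claw": 0}
    - {"linear": [0, 0, 0.5], "turn": [0, 0, 0], "claw": 0}
    - {"linear": [0, 0, 0.35], "turn": [0, 0, 0], "claw": 0}
    - {"linear": [0, 0, 0], "turn": [0, 0, 0], "claw": 0}
  grip_force: 25

```text
time: 6.82
position: [0.4235, -0.3857, 0.0254]
tool_rot: [-2.909, 1.183, 0.006]
ft_force: [-0.7, 0.5, 0.5]
grip_width: 1.001
```

move_arm:
  deltas:
    - {"linear": [0, 0, 0], "turn": [0, 0, 0], "claw": 1}
    - {"linear": [0, 0, 0], "turn": [0, 0, 0], "claw": 1}
    - {"linear": [0, 0, 0], "turn": [0, 0, 0], "claw": 1}
    - {"linear": [0, 0, 0], "turn": [0, 0, 0], "claw": 1}
    - {"linear": [0, 0, 0], "turn": [0, 0, 0], "claw": 1}
    - {"linear": [0, 0, 0], "turn": [0, 0, 0], "claw": 1}
    - {"linear": [0, 0, 0], "turn": [0, 0, 0], "claw": 1}
    - {"linear": [0, 0, 0], "turn": [0, 0, 0], "claw": 1}
  grip_force: 25

```text
time: 7.48
position: [0.4254, -0.3863, 0.028]
tool_rot: [-2.909, 1.183, -0.001]
ft_force: [1.3, 2.3, 3.1]
grip_width: 0.519
```

Held at a 45 mm opening. Lifting.

move_arm:
  deltas:
    - {"linear": [0, 0, -0.3], "turn": [0, 0, 0], "claw": 1}
    - {"linear": [0, 0, -0.5], "turn": [0, 0, 0], "claw": 1}
    - {"linear": [0, 0, -0.8], "turn": [0, 0, 0], "claw": 1}
    - {"linear": [0, 0, -1], "turn": [0, 0, 0], "claw": 1}
    - {"linear": [0, 0, -1], "turn": [0, 0, 0], "claw": 1}
    - {"linear": [0, 0, -1], "turn": [0, 0, 0], "claw": 1}
    - {"linear": [0, 0, 0], "turn": [0, 0, 0], "claw": 1}

```text
time: 8.07
position: [0.4261, -0.3905, 0.1724]
tool_rot: [2.907, -1.186, 0.016]
ft_force: [1.3, -1.0, -1.8]
grip_width: 0.518
```

```bash
python3 - <<'E'
from bench import ctrl,cams
import pickle;from h import *
np.set_printoptions(precision=4,suppress=True)
s=ctrl.get_state();d=cams.get_image("side");e=cams.get_image("scene")
W=wT(s);print(s["time"],s["position"],W[:3,:3],s["joint_positions"],s["grip_width"],s["ft_force"])
pickle.dump((s,d,e),open("l.pkl","wb"))
cv2.imwrite("pics/p10.png",np.hstack([cv2.resize(e["image"][200:350,300:480],(400,333)),cv2.resize(d["image"][180:330,200:380],(400,333))])[...,::-1])
E
```

```text
8.0667 [ 0.4261 -0.3905  0.1724] [[ 0.7145 -0.6996  0.0083]
 [-0.6996 -0.7146 -0.0059]
 [ 0.01   -0.0016 -0.9999]] [-0.2143  0.353   1.1026  1.7675 -0.3376  1.2182 -1.366 ] 0.5179280874135803 [ 1.3239 -1.0097 -1.8408]
```

View pics/p10.png

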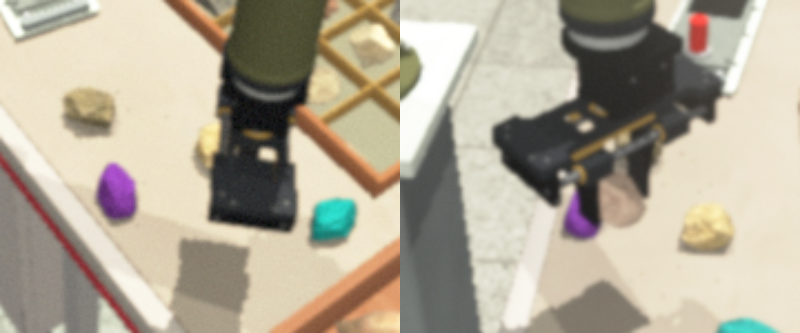

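The stone is held: the pull is about 1.8 N, and it shows between the fingers at (620,200) in the side half. I'll turn part-way now, then carry it over.

move_arm:
  deltas:
    - {"linear": [0, 0, 0], "turn": [0, 0, -1], "claw": 1}
    - {"linear": [0, 0, 0], "turn": [0, 0, -1], "claw": 1}
    - {"linear": [0, 0, 0], "turn": [0, 0, -1], "claw": 1}
    - {"linear": [0, 0, 0], "turn": [0, 0, -1], "claw": 1}
    - {"linear": [0, 0, 0], "turn": [0, 0, -1], "claw": 1}
    - {"linear": [0, 0, 0], "turn": [0, 0, -1], "claw": 1}
    - {"linear": [0, 0, 0], "turn": [0, 0, -1], "claw": 1}
    - {"linear": [0, 0, 0], "turn": [0, 0, -1], "claw": 1}
    - {"linear": [0, 0, 0], "turn": [0, 0, -1], "claw": 1}
    - {"linear": [0, 0, 0], "turn": [0, 0, -1], "claw": 1}
    - {"linear": [0, 0, 0], "turn": [0, 0, -1], "claw": 1}
    - {"linear": [0, 0, 0], "turn": [0, 0, -1], "claw": 1}
    - {"linear": [0, 0, 0], "turn": [0, 0, -1], "claw": 1}
    - {"linear": [0, 0, 0], "turn": [0, 0, -1], "claw": 1}
    - {"linear": [0, 0, 0], "turn": [0, 0, -1], "claw": 1}
    - {"linear": [0, 0, 0], "turn": [0, 0, -1], "claw": 1}
    - {"linear": [0, 0, 0], "turn": [0, 0, 0], "claw": 1}

```text
time: 9.58
position: [0.4234, -0.3863, 0.1643]
tool_rot: [-3.093, -0.539, 0.003]
ft_force: [-0.1, 0.2, -2.1]
grip_width: 0.514
```

```bash
cat > st.py <<'E'
import sys;from bench import ctrl;from h import *
np.set_printoptions(precision=4,suppress=True)
s=ctrl.get_state();W=wT(s);g=np.array(eval(sys.argv[1]))
print(s["time"],s["position"],W[:3,:3],s["joint_positions"],s["grip_width"],s["ft_force"])
print("full-scale rows",W[:3,:3].T@(g-s["position"])/.03,"ybear",np.degrees(np.arctan2(W[1,1],W[0,1])))
E
python3 st.py "[.5065,.202,.172]"
```

```text
9.5833 [ 0.4234 -0.3863  0.1643] [[ 0.9411  0.3382 -0.0024]
 [ 0.3382 -0.9411  0.0015]
 [-0.0018 -0.0022 -1.    ]] [-0.0513  0.2848  0.8741  1.7735 -0.2331  1.1946 -0.3357] 0.5142844444716027 [-0.1076  0.1667 -2.0732]
full-scale rows [  9.2382 -17.5183  -0.2347] ybear -70.23356540071164
```

move_arm:
  deltas:
    - {"linear": [0.51, -0.97, -0.02], "turn": [0, 0, 0], "claw": 1}
    - {"linear": [0.51, -0.97, -0.02], "turn": [0, 0, 0], "claw": 1}
    - {"linear": [0.51, -0.97, -0.02], "turn": [0, 0, 0], "claw": 1}
    - {"linear": [0.51, -0.97, -0.02], "turn": [0, 0, 0], "claw": 1}
    - {"linear": [0.51, -0.97, -0.02], "turn": [0, 0, 0], "claw": 1}
    - {"linear": [0.51, -0.97, -0.02], "turn": [0, 0, 0], "claw": 1}
    - {"linear": [0.51, -0.97, -0.02], "turn": [0, 0, 0], "claw": 1}
    - {"linear": [0.51, -0.97, -0.02], "turn": [0, 0, 0], "claw": 1}
    - {"linear": [0.51, -0.97, -0.02], "turn": [0, 0, 0], "claw": 1}
    - {"linear": [0.51, -0.97, -0.02], "turn": [0, 0, 0], "claw": 1}
    - {"linear": [0.51, -0.97, -0.02], "turn": [0, 0, 0], "claw": 1}
    - {"linear": [0.51, -0.97, -0.02], "turn": [0, 0, 0], "claw": 1}
    - {"linear": [0.51, -0.97, -0.02], "turn": [0, 0, 0], "claw": 1}
    - {"linear": [0.51, -0.97, -0.02], "turn": [0, 0, 0], "claw": 1}
    - {"linear": [0.51, -0.97, -0.02], "turn": [0, 0, 0], "claw": 1}
    - {"linear": [0.51, -0.97, -0.02], "turn": [0, 0, 0], "claw": 1}
    - {"linear": [0.51, -0.97, -0.02], "turn": [0, 0, 0], "claw": 1}

```text
time: 11.0
position: [0.5019, 0.1676, 0.1748]
tool_rot: [3.095, 0.533, -0.003]
ft_force: [0.9, -0.5, -1.0]
grip_width: 0.516
```

move_arm:
  deltas:
    - {"linear": [0, 0, 0], "turn": [0, 0, -1], "claw": 1}
    - {"linear": [0, 0, 0], "turn": [0, 0, -1], "claw": 1}
    - {"linear": [0, 0, 0], "turn": [0, 0, -1], "claw": 1}
    - {"linear": [0, 0, 0], "turn": [0, 0, -1], "claw": 1}
    - {"linear": [0, 0, 0], "turn": [0, 0, -1], "claw": 1}
    - {"linear": [0, 0, 0], "turn": [0, 0, -1], "claw": 1}
    - {"linear": [0, 0, 0], "turn": [0, 0, -1], "claw": 1}
    - {"linear": [0, 0, 0], "turn": [0, 0, -1], "claw": 1}
    - {"linear": [0, 0, 0], "turn": [0, 0, -1], "claw": 1}
    - {"linear": [0, 0, 0], "turn": [0, 0, -1], "claw": 1}
    - {"linear": [0, 0, 0], "turn": [0, 0, -1], "claw": 1}
    - {"linear": [0, 0, 0], "turn": [0, 0, -1], "claw": 1}
    - {"linear": [0, 0, 0], "turn": [0, 0, -1], "claw": 1}
    - {"linear": [0, 0, 0], "turn": [0, 0, -1], "claw": 1}
    - {"linear": [0, 0, 0], "turn": [0, 0, -1], "claw": 1}
    - {"linear": [0, 0, 0], "turn": [0, 0, 0], "claw": 1}

```text
time: 12.33
position: [0.5019, 0.1659, 0.1747]
tool_rot: [-2.412, -2.012, 0.004]
ft_force: [1.3, -0.5, -2.4]
grip_width: 0.517
```

```bash
python3 st.py "[.5065,.202,.061]"; python3 - <<'E'
from bench import ctrl,cams
import pickle;from h import *
d=cams.get_image("side");e=cams.get_image("scene")
cv2.imwrite("pics/p11.png",np.hstack([cv2.resize(e["image"][80:230,220:400],(400,333)),cv2.resize(d["image"][90:240,270:450],(400,333))])[...,::-1])
E
```

```text
12.3333 [0.5019 0.1659 0.1747] [[ 0.1795  0.9838 -0.002 ]
 [ 0.9838 -0.1795 -0.0011]
 [-0.0015 -0.0018 -1.    ]] [-0.7088  0.1112  0.3633  1.8536 -0.0422  1.1866 -0.5121] 0.5171507954140327 [ 1.2685 -0.5121 -2.3824]
full-scale rows [ 1.2154 -0.0597  3.7898] ybear -10.340885623409491
```

move_arm:
  deltas:
    - {"linear": [0.6, -0.03, 0], "turn": [0, 0, 0], "claw": 1}
    - {"linear": [0.6, -0.03, 0.4], "turn": [0, 0, 0], "claw": 1}
    - {"linear": [0, 0, 0.7], "turn": [0, 0, 0], "claw": 1}
    - {"linear": [0, 0, 0.7], "turn": [0, 0, 0], "claw": 1}
    - {"linear": [0, 0, 0.7], "turn": [0, 0, 0], "claw": 1}
    - {"linear": [0, 0, 0.6], "turn": [0, 0, 0], "claw": 1}
    - {"linear": [0, 0, 0.3], "turn": [0, 0, 0], "claw": 1}
    - {"linear": [0, 0, 0], "turn": [0, 0, 0], "claw": 1}
    - {"linear": [0, 0, 0], "turn": [0, 0, 0], "claw": 1}

```text
time: 13.18
position: [0.5073, 0.2021, 0.0738]
tool_rot: [2.413, 2.011, -0.001]
ft_force: [-0.2, -0.1, -1.4]
grip_width: 0.517
```

```bash
python3 st.py "[.5065,.202,.061]"; python3 - <<'E'
from bench import ctrl,cams
from h import *
d=cams.get_image("side");e=cams.get_image("scene")
cv2.imwrite("pics/p12.png",np.hstack([cv2.resize(e["image"][80:230,220:400],(400,333)),cv2.resize(d["image"][90:240,270:450],(400,333))])[...,::-1])
E
```

```text
13.1833 [0.5073 0.2021 0.0738] [[ 0.1802  0.9836 -0.0005]
 [ 0.9836 -0.1802 -0.0004]
 [-0.0005 -0.0004 -1.    ]] [-0.7221  0.2583  0.3321  1.9105 -0.0996  0.9892 -0.5265] 0.5171411874042664 [-0.2147 -0.0545 -1.3687]
full-scale rows [-0.0086 -0.0269  0.4282] ybear -10.378738770544807
```

View pics/p12.png

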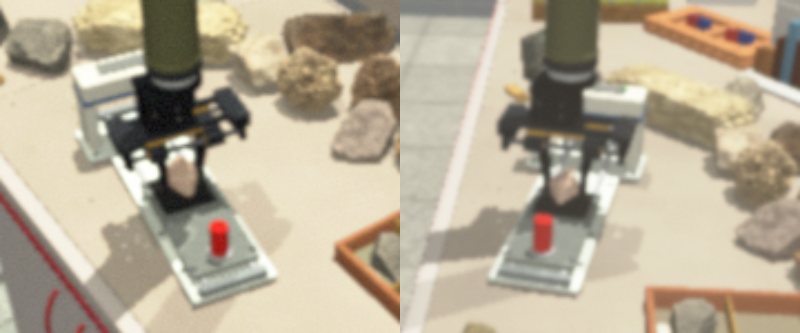

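The stone hangs over the pad, at (182,175) in the left half and (565,185) in the right half, centred and clear of the bridge. I'll lower it gently.

move_arm:
  deltas:
    - {"linear": [0, 0, 0.15], "turn": [0, 0, 0], "claw": 1}
    - {"linear": [0, 0, 0.12], "turn": [0, 0, 0], "claw": 1}
    - {"linear": [0, 0, 0.1], "turn": [0, 0, 0], "claw": 1}
    - {"linear": [0, 0, 0], "turn": [0, 0, 0], "claw": 1}

```text
time: 13.62
position: [0.5069, 0.2021, 0.0622]
tool_rot: [-2.412, -2.013, 0.001]
ft_force: [0.1, -0.1, -1.6]
grip_width: 0.52
```

move_arm:
  deltas:
    - {"linear": [0, 0, 0.07], "turn": [0, 0, 0], "claw": 1}
    - {"linear": [0, 0, 0.03], "turn": [0, 0, 0], "claw": 1}
    - {"linear": [0, 0, 0], "turn": [0, 0, 0], "claw": 1}

```text
time: 13.87
position: [0.5074, 0.2023, 0.06]
tool_rot: [-2.412, -2.013, -0.0]
ft_force: [-0.8, 0.3, 0.8]
grip_width: 0.515
```

It's touching down: the load moved from -1.6 N to +0.8 N. Releasing and lifting.

move_arm:
  deltas:
    - {"linear": [0, 0, 0], "turn": [0, 0, 0], "claw": 0.3}
    - {"linear": [0, 0, 0], "turn": [0, 0, 0], "claw": 0.2}
    - {"linear": [0, 0, 0], "turn": [0, 0, 0], "claw": 0.1}
    - {"linear": [0, 0, 0], "turn": [0, 0, 0], "claw": 0}
    - {"linear": [0, 0, 0], "turn": [0, 0, 0], "claw": 0}
    - {"linear": [0, 0, 0], "turn": [0, 0, 0], "claw": 0}
    - {"linear": [0, 0, -0.3], "turn": [0, 0, 0], "claw": 0}
    - {"linear": [0, 0, -0.6], "turn": [0, 0, 0], "claw": 0}
    - {"linear": [0, 0, -1], "turn": [0, 0, 0], "claw": 0}
    - {"linear": [0, 0, -1], "turn": [0, 0, 0], "claw": 0}
    - {"linear": [0, 0, -1], "turn": [0, 0, 0], "claw": 0}
    - {"linear": [-1, 0, 0], "turn": [0, 0, 0], "claw": 0}
    - {"linear": [-1, 0, 0], "turn": [0, 0, 0], "claw": 0}
    - {"linear": [-1, 0, 0], "turn": [0, 0, 0], "claw": 0}
    - {"linear": [-1, 0, 0], "turn": [0, 0, 0], "claw": 0}
    - {"linear": [-1, 0, 0], "turn": [0, 0, 0], "claw": 0}
    - {"linear": [0, 0, 0], "turn": [0, 0, 0], "claw": 0}

```text
time: 15.28
position: [0.4799, 0.0479, 0.1776]
tool_rot: [2.42, 2.002, -0.001]
ft_force: [-1.0, 0.2, 0.2]
grip_width: 0.997
```

```bash
python3 st.py "[.484,.066,.06]"; python3 - <<'E'
from bench import ctrl,cams
import pickle;from h import *
np.set_printoptions(precision=4,suppress=True)
s=ctrl.get_state();w=cams.get_image("wrist");d=cams.get_image("side");e=cams.get_image("scene")
T=wT(s)@w["tool_from_camera"];pickle.dump((s,w,T,d,e),open("k.pkl","wb"))
for n,D,TT in (("side",d,d["world_from_camera"]),("scene",e,e["world_from_camera"]),("wrist",w,T)):
    im=D["image"].astype(int);r=((im[...,0]>110)&(im[...,1]<75)&(im[...,2]<75)).astype(np.uint8)
    nn,l,st,c=cv2.connectedComponentsWithStats(r)
    for i in range(1,nn):
        if st[i,4]>25 and st[i,2]<60:print(n,st[i],c[i],plane(D,c[i],.058,TT))
cv2.imwrite("pics/p13.png",np.hstack([w["image"][:250,100:500],cv2.resize(e["image"][80:230,220:400],(300,250))])[...,::-1])
E
```

```text
15.2833 [0.4799 0.0479 0.1776] [[ 0.1873  0.9823  0.0003]
 [ 0.9823 -0.1873 -0.0015]
 [-0.0014  0.0006 -1.    ]] [-0.6079 -0.0018  0.4551  1.958   0.0025  1.1852 -0.3421] 0.9970764869736058 [-0.9796  0.1539  0.2479]
full-scale rows [0.6251 0.0203 3.9204] ybear -10.796962267133033
side [403   0   6   9  39] [405.8205   2.9231] [1.1298 4.5584 0.058 ]
side [414   0  12  29 254] [419.3031  12.6063] [1.196  3.8042 0.058 ]
side [432   0  26  66 906] [444.33    26.9625] [1.3127 2.9899 0.058 ]
side [ 584  152   56  164 4604] [618.0884 247.0211] [ 1.2099 -0.1256  0.058 ]
side [332 190   5  13  56] [333.8571 195.7321] [0.4821 0.0599 0.058 ]
scene [ 378    0   59   51 1916] [408.691   18.7437] [1.4716 0.7726 0.058 ]
scene [165  99  39  49  87] [184.7471 123.5862] [0.2753 0.5985 0.058 ]
scene [315 181   7  14  81] [318.321 187.321] [0.4806 0.0618 0.058 ]
scene [241 212   4  22  28] [241.9643 221.6786] [0.2317 0.0704 0.058 ]
scene [245 227  13  22  47] [252.5106 237.3617] [0.2294 0.0035 0.058 ]
wrist [306 170  29  35 680] [319.4632 188.2897] [0.4793 0.0619 0.058 ]
wrist [474 215  20   6  32] [483.8125 217.5312] [0.6328 0.0024 0.058 ]
```

View pics/p13.png

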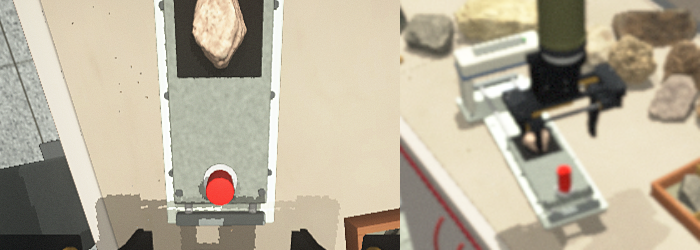

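The stone lies on the pad, centred sideways, with about 12 mm of pad in front of it. The knob is at (219,190) in this crop, and the carriage edges run symmetrically, so tool x is aligned with the slide. Now I'll grip the knob.

move_arm:
  deltas:
    - {"linear": [0.45, 0, 0.3], "turn": [0, 0, 0], "claw": 0}
    - {"linear": [0, 0, 0.9], "turn": [0, 0, 0], "claw": 0}
    - {"linear": [0, 0, 0.9], "turn": [0, 0, 0], "claw": 0}
    - {"linear": [0, 0, 0.9], "turn": [0, 0, 0], "claw": 0}
    - {"linear": [0, 0, 0.5], "turn": [0, 0, 0], "claw": 0}
    - {"linear": [0, 0, 0.15], "turn": [0, 0, 0], "claw": 0}
    - {"linear": [0, 0, 0], "turn": [0, 0, 0], "claw": 0}
    - {"linear": [0, 0, 0], "turn": [0, 0, 0], "claw": 0.5}
    - {"linear": [0, 0, 0], "turn": [0, 0, 0], "claw": 1}
    - {"linear": [0, 0, 0], "turn": [0, 0, 0], "claw": 1}
    - {"linear": [0, 0, 0], "turn": [0, 0, 0], "claw": 1}
    - {"linear": [0, 0, 0], "turn": [0, 0, 0], "claw": 1}
    - {"linear": [0, 0, 0], "turn": [0, 0, 0], "claw": 1}
    - {"linear": [0, 0, 0], "turn": [0, 0, 0], "claw": 1}
    - {"linear": [0, 0, 0], "turn": [0, 0, 0], "claw": 1}
  grip_force: 15

```text
time: 16.68
position: [0.483, 0.0679, 0.0674]
tool_rot: [2.412, 2.013, 0.001]
ft_force: [0.2, -0.5, -0.5]
grip_width: 0.474
```

```bash
python3 st.py "[.481,.0615,.066]"
```

```text
16.6833 [0.483  0.0679 0.0674] [[ 0.1792  0.9838  0.0003]
 [ 0.9838 -0.1792  0.0002]
 [ 0.0003  0.0002 -1.    ]] [-0.6052  0.1515  0.4402  2.056  -0.0794  0.9495 -0.3032] 0.4741505808458672 [ 0.2263 -0.5117 -0.4688]
full-scale rows [-0.2227 -0.027   0.0467] ybear -10.321369238829286
```

move_arm:
  deltas:
    - {"linear": [-0.17, 0, 0], "turn": [0, 0, 0], "claw": 0.4}
    - {"linear": [0, 0, 0], "turn": [0, 0, 0], "claw": 1}
    - {"linear": [0, 0, 0], "turn": [0, 0, 0], "claw": 1}
    - {"linear": [0, 0, 0], "turn": [0, 0, 0], "claw": 1}
    - {"linear": [0, 0, 0], "turn": [0, 0, 0], "claw": 1}
    - {"linear": [0, 0, 0], "turn": [0, 0, 0], "claw": 1}
    - {"linear": [0, 0, 0], "turn": [0, 0, 0], "claw": 1}
    - {"linear": [0, 0, 0], "turn": [0, 0, 0], "claw": 1}

```text
time: 17.35
position: [0.4813, 0.0631, 0.0671]
tool_rot: [-2.411, -2.012, 0.002]
ft_force: [-2.9, 0.5, 2.2]
grip_width: 0.292
```

```bash
python3 st.py "[.481,.0615,.066]"
```

```text
17.35 [0.4813 0.0631 0.0671] [[ 0.1788  0.9839 -0.0015]
 [ 0.9839 -0.1788  0.0001]
 [-0.0002 -0.0015 -1.    ]] [-0.5998  0.1484  0.4438  2.0601 -0.0786  0.9502 -0.2941] 0.2916924871629093 [-2.9315  0.5214  2.1805]
full-scale rows [-0.0547 -0.0017  0.0379] ybear -10.29721802610891
```

Knob gripped at 25 mm. Sliding gently.

move_arm:
  deltas:
    - {"linear": [0.05, 0, 0], "turn": [0, 0, 0], "claw": 1}
    - {"linear": [0.1, 0, 0], "turn": [0, 0, 0], "claw": 1}
    - {"linear": [0.15, 0, 0], "turn": [0, 0, 0], "claw": 1}
    - {"linear": [0.2, 0, 0], "turn": [0, 0, 0], "claw": 1}
    - {"linear": [0.25, 0, 0], "turn": [0, 0, 0], "claw": 1}
    - {"linear": [0.25, 0, 0], "turn": [0, 0, 0], "claw": 1}
    - {"linear": [0.25, 0, 0], "turn": [0, 0, 0], "claw": 1}
    - {"linear": [0.25, 0, 0], "turn": [0, 0, 0], "claw": 1}
    - {"linear": [0.25, 0, 0], "turn": [0, 0, 0], "claw": 1}
    - {"linear": [0.25, 0, 0], "turn": [0, 0, 0], "claw": 1}
    - {"linear": [0.25, 0, 0], "turn": [0, 0, 0], "claw": 1}
    - {"linear": [0.25, 0, 0], "turn": [0, 0, 0], "claw": 1}
    - {"linear": [0.25, 0, 0], "turn": [0, 0, 0], "claw": 1}
    - {"linear": [0.25, 0, 0], "turn": [0, 0, 0], "claw": 1}
    - {"linear": [0.2, 0, 0], "turn": [0, 0, 0], "claw": 1}
    - {"linear": [0.15, 0, 0], "turn": [0, 0, 0], "claw": 1}
    - {"linear": [0.1, 0, 0], "turn": [0, 0, 0], "claw": 1}
    - {"linear": [0.05, 0, 0], "turn": [0, 0, 0], "claw": 1}
    - {"linear": [0, 0, 0], "turn": [0, 0, 0], "claw": 1}

```text
time: 18.93
position: [0.5004, 0.167, 0.0672]
tool_rot: [-2.411, -2.013, 0.0]
ft_force: [-5.6, 0.3, 3.1]
grip_width: 0.294
```

```bash
python3 st.py "[.481,.0615,.066]"
```

```text
18.9333 [0.5004 0.167  0.0672] [[ 0.1784  0.984  -0.0008]
 [ 0.984  -0.1784  0.0005]
 [ 0.0004 -0.0009 -1.    ]] [-0.7079  0.2325  0.3732  1.961  -0.1032  0.9667 -0.4644] 0.29360467686723407 [-5.5832  0.33    3.1468]
full-scale rows [-3.5766 -0.0083  0.0386] ybear -10.277528511270058
```

Moved 106 mm with a mild sideways load, which I'll correct as I continue to the stop.

move_arm:
  deltas:
    - {"linear": [0.05, -0.02, 0], "turn": [0, 0, 0], "claw": 1}
    - {"linear": [0.1, -0.02, 0], "turn": [0, 0, 0], "claw": 1}
    - {"linear": [0.15, -0.02, 0], "turn": [0, 0, 0], "claw": 1}
    - {"linear": [0.2, -0.02, 0], "turn": [0, 0, 0], "claw": 1}
    - {"linear": [0.2, 0, 0], "turn": [0, 0, 0], "claw": 1}
    - {"linear": [0.2, 0, 0], "turn": [0, 0, 0], "claw": 1}
    - {"linear": [0.2, 0, 0], "turn": [0, 0, 0], "claw": 1}
    - {"linear": [0.2, 0, 0], "turn": [0, 0, 0], "claw": 1}
    - {"linear": [0.15, 0, 0], "turn": [0, 0, 0], "claw": 1}
    - {"linear": [0.1, 0, 0], "turn": [0, 0, 0], "claw": 1}
    - {"linear": [0.1, 0, 0], "turn": [0, 0, 0], "claw": 1}
    - {"linear": [0.05, 0, 0], "turn": [0, 0, 0], "claw": 1}
    - {"linear": [0, 0, 0], "turn": [0, 0, 0], "claw": 1}

```text
time: 20.02
position: [0.5094, 0.2176, 0.0673]
tool_rot: [2.41, 2.012, 0.005]
ft_force: [5.1, -2.5, -3.8]
grip_width: 0.29
```

move_arm:
  deltas:
    - {"linear": [0.08, 0.02, 0], "turn": [0, 0, 0], "claw": 1}
    - {"linear": [0.1, 0.02, 0], "turn": [0, 0, 0], "claw": 1}
    - {"linear": [0.1, 0, 0], "turn": [0, 0, 0], "claw": 1}
    - {"linear": [0.08, 0, 0], "turn": [0, 0, 0], "claw": 1}
    - {"linear": [0, 0, 0], "turn": [0, 0, 0], "claw": 1}

```text
time: 20.43
position: [0.5114, 0.2283, 0.0673]
tool_rot: [2.411, 2.013, 0.003]
ft_force: [5.3, -1.2, -3.6]
grip_width: 0.292
```

move_arm:
  deltas:
    - {"linear": [0.08, 0, 0], "turn": [0, 0, 0], "claw": 1}
    - {"linear": [0.1, 0, 0], "turn": [0, 0, 0], "claw": 1}
    - {"linear": [0.1, 0, 0], "turn": [0, 0, 0], "claw": 1}
    - {"linear": [0, 0, 0], "turn": [0, 0, 0], "claw": 1}

```text
time: 20.77
position: [0.5128, 0.236, 0.0673]
tool_rot: [2.411, 2.013, 0.002]
ft_force: [5.8, -2.1, -2.2]
grip_width: 0.288
```

move_arm:
  deltas:
    - {"linear": [0.08, 0.02, 0], "turn": [0, 0, 0], "claw": 1}
    - {"linear": [0.08, 0.01, 0], "turn": [0, 0, 0], "claw": 1}
    - {"linear": [0.08, 0, 0], "turn": [0, 0, 0], "claw": 1}
    - {"linear": [0, 0, 0], "turn": [0, 0, 0], "claw": 1}

```text
time: 21.1
position: [0.5142, 0.2435, 0.0673]
tool_rot: [-2.411, -2.013, -0.001]
ft_force: [1.7, -1.4, -2.6]
grip_width: 0.292
```

move_arm:
  deltas:
    - {"linear": [0.08, 0, 0], "turn": [0, 0, 0], "claw": 1}
    - {"linear": [0.08, 0, 0], "turn": [0, 0, 0], "claw": 1}
    - {"linear": [0.08, 0, 0], "turn": [0, 0, 0], "claw": 1}
    - {"linear": [0, 0, 0], "turn": [0, 0, 0], "claw": 1}

```text
time: 21.43
position: [0.5147, 0.2459, 0.0672]
tool_rot: [2.412, 2.01, -0.01]
ft_force: [-3.1, -10.4, 5.9]
grip_width: 0.3
```

Stop reached: y force rose to -10 N and motion stalled after about 186 mm in all. Relaxing, releasing, lifting and backing off.

move_arm:
  deltas:
    - {"linear": [-0.1, 0, 0], "turn": [0, 0, 0], "claw": 1}
    - {"linear": [0, 0, 0], "turn": [0, 0, 0], "claw": 0.5}
    - {"linear": [0, 0, 0], "turn": [0, 0, 0], "claw": 0.2}
    - {"linear": [0, 0, 0], "turn": [0, 0, 0], "claw": 0.2}
    - {"linear": [0, 0, 0], "turn": [0, 0, 0], "claw": 0.2}
    - {"linear": [0, 0, 0], "turn": [0, 0, 0], "claw": 0.2}
    - {"linear": [0, 0, -0.5], "turn": [0, 0, 0], "claw": 0.2}
    - {"linear": [0, 0, -1], "turn": [0, 0, 0], "claw": 0.2}
    - {"linear": [0, 0, -1], "turn": [0, 0, 0], "claw": 0.2}
    - {"linear": [0, 0, -1], "turn": [0, 0, 0], "claw": 0.2}
    - {"linear": [-1, 0, -0.5], "turn": [0, 0, 0], "claw": 0.2}
    - {"linear": [-1, 0, 0], "turn": [0, 0, 0], "claw": 0.2}
    - {"linear": [-1, 0, 0], "turn": [0, 0, 0], "claw": 0.2}
    - {"linear": [-1, 0, 0], "turn": [0, 0, 0], "claw": 0.2}
    - {"linear": [0, 0, 0], "turn": [0, 0, 0], "claw": 0.2}
    - {"linear": [0, 0, 0], "turn": [0, 0, 0], "claw": 0.2}

```text
time: 22.77
position: [0.4937, 0.127, 0.1877]
tool_rot: [-2.415, -2.008, -0.002]
ft_force: [1.1, 0.9, 0.7]
grip_width: 0.801
```

```bash
python3 - <<'E'
from bench import ctrl,cams
import pickle;from h import *
np.set_printoptions(precision=4,suppress=True)
s=ctrl.get_state();w=cams.get_image("wrist");d=cams.get_image("side");e=cams.get_image("scene")
print(s["time"],s["position"],s["ft_force"],s["grip_width"]);T=wT(s)@w["tool_from_camera"]
for n,D,TT in (("side",d,d["world_from_camera"]),("scene",e,e["world_from_camera"]),("wrist",w,T)):
    im=D["image"].astype(int);r=((im[...,0]>110)&(im[...,1]<75)&(im[...,2]<75)).astype(np.uint8)
    nn,l,st,c=cv2.connectedComponentsWithStats(r)
    for i in range(1,nn):
        p=plane(D,c[i],.058,TT)
        if st[i,4]>25 and st[i,2]<60 and .4<p[0]<.6:print(n,st[i],p)
cv2.imwrite("pics/p14.png",np.hstack([w["image"][:250,120:520],cv2.resize(d["image"][100:240,280:420],(300,300))[:250]])[...,::-1])
E
```

```text
22.7667 [0.4937 0.127  0.1877] [1.1062 0.9127 0.6665] 0.8010390185389418
side [345 163   4  11  39] [0.5158 0.2431 0.058 ]
scene [293 146   6  13  38] [0.5066 0.2351 0.058 ]
wrist [305  46  31  34 741] [0.5137 0.2511 0.058 ]
```

The picture limit is reached, so I'll check the stone under the bridge numerically, from colour segmentation in the side and scene images.

```bash
python3 - <<'E'
from bench import ctrl,cams
from h import *
np.set_printoptions(precision=4,suppress=True)
for n in ("side","scene"):
    D=cams.get_image(n);Ti=np.linalg.inv(D["world_from_camera"])
    def px(p): u=D["K"]@(Ti@[*p,1])[:3];return u[:2]/u[2]
    u=px((.539,.383,.053));print(n,"pred stone",u,"pad near corners",px((.539-.0071-.0394,.383-.0394+.0072,.032)),px((.539-.0071+.0394,.383-.0394-.0072,.032)))
    x,y=u.astype(int);im=D["image"][y-16:y+17,x-20:x+21].astype(int)
    rb=im[...,0]-im[...,2];v=im.max(2)
    for r in range(0,33,2): print("".join("#" if v[r,c]<65 else "o" if rb[r,c]>22 else "." if v[r,c]>170 else "-" for c in range(41)),y-16+r)
    print("cols from",x-20)
E
```

```text
side pred stone [353.6236 151.624 ] pad near corners [340.3192 160.2425] [362.3179 162.98  ]
..................-----------o--------... 135
-----....-........-------------.------... 137
----------------------#----.....-----.... 139
------..--------------#-----------------. 141
.---ooooooooooooooo---------------------- 143
.---ooooooooooooooo----oooooooooooooooo.- 145
.---ooooooooooooooo----oooooooooooooooooo 147
.---ooooooooooooooo---ooooooooooooooooooo 149
.---ooooooo..-ooooo---oooooooooooooooooo. 151
.---oooo..-----oooo---oooooo----.ooooooo. 153
.--......-------ooo--ooooooo--------.ooo. 155
---.....--------oooooooooo---------...... 157
----------ooooooooooooo------------...... 159
---------ooooooooooo--------------....... 161
..-.......ooooooooo---------------------. 163
..........ooooooooo............---------- 165
.........oooooooooo............-------... 167
cols from 333
scene pred stone [281.0157 128.6141] pad near corners [274.5185 143.0406] [296.4087 136.8732]
..........o.............o--############## 112
..............ooo..o..----############### 114
........oo-------------################## 116
.ooooo.o---#----------################### 118
------o---------------################### 120
---o--------##------##################### 122
-------------##--#######################o 124
------ooooooo-##################ooooooooo 126
--oooooooo..---############oooooooooooo-- 128
---....-------#############oooooo##------ 130
---------####-oo-####################---- 132
----------####ooo#######--oo-########---- 134
o--...----##############---oo########---- 136
--.....----#########################---.- 138
---....------############-------####--... 140
--------------###---------.....--###--... 142
------.------------...........ooo##ooooo. 144
cols from 261
```

The arm hides the view. I'll raise it and move it clear on the base side, away from the bridge, to check properly.

move_arm:
  deltas:
    - {"linear": [0, 0, -1], "turn": [0, 0, 0], "claw": 0.2}
    - {"linear": [0, 0, -1], "turn": [0, 0, 0], "claw": 0.2}
    - {"linear": [0, 0, -1], "turn": [0, 0, 0], "claw": 0.2}
    - {"linear": [0, 0, -1], "turn": [0, 0, 0], "claw": 0.2}
    - {"linear": [0.92, -0.72, 0], "turn": [0, 0, 0], "claw": 0.2}
    - {"linear": [0.92, -0.72, 0], "turn": [0, 0, 0], "claw": 0.2}
    - {"linear": [0.92, -0.72, 0], "turn": [0, 0, 0], "claw": 0.2}
    - {"linear": [0.92, -0.72, 0], "turn": [0, 0, 0], "claw": 0.2}
    - {"linear": [0.92, -0.72, 0], "turn": [0, 0, 0], "claw": 0.2}
    - {"linear": [0.92, -0.72, 0], "turn": [0, 0, 0], "claw": 0.2}
    - {"linear": [0.92, -0.72, 0], "turn": [0, 0, 0], "claw": 0.2}
    - {"linear": [0.92, -0.72, 0], "turn": [0, 0, 0], "claw": 0.2}
    - {"linear": [0.92, -0.72, 0], "turn": [0, 0, 0], "claw": 0.2}
    - {"linear": [0.92, -0.72, 0], "turn": [0, 0, 0], "claw": 0.2}
    - {"linear": [0.92, -0.72, 0], "turn": [0, 0, 0], "claw": 0.2}
    - {"linear": [0.92, -0.72, 0], "turn": [0, 0, 0], "claw": 0.2}
    - {"linear": [0, 0, 0], "turn": [0, 0, 0], "claw": 0.2}
    - {"linear": [0, 0, 0], "turn": [0, 0, 0], "claw": 0.2}

```text
time: 24.52
position: [0.2949, 0.5033, 0.3061]
tool_rot: [-2.405, -2.021, 0.003]
ft_force: [0.4, -1.2, 0.8]
grip_width: 0.803
```

```bash
cat > chk.py <<'E'
from bench import ctrl,cams
from h import *
np.set_printoptions(precision=4,suppress=True)
s=ctrl.get_state();print(s["time"],s["position"],s["ft_force"])
for n in ("side","scene"):
    D=cams.get_image(n);Ti=np.linalg.inv(D["world_from_camera"])
    def px(p): u=D["K"]@(Ti@[*p,1])[:3];return u[:2]/u[2]
    I=D["image"].astype(int);r=((I[...,0]>110)&(I[...,1]<75)&(I[...,2]<75)).astype(np.uint8);nn,l,st,c=cv2.connectedComponentsWithStats(r)
    for i in range(1,nn):
        p=plane(D,c[i],.058)
        if st[i,4]>25 and .4<p[0]<.6 and .1<p[1]<.35:print("knob",c[i],p)
    u=px((.539,.383,.053));print(n,"pred stone",u,"pad corners",[px((.539+a*.0394+b*.0072,.383-a*.0072+b*.0394,.032)).round(1).tolist() for a,b in((-1,-1),(1,-1),(1,1),(-1,1))])
    x,y=u.astype(int);im=I[y-22:y+19,x-24:x+25];rb=im[...,0]-im[...,2];v=im.max(2)
    for r in range(41): print("".join("#" if v[r,c]<75 else "o" if rb[r,c]>22 else "." if v[r,c]>170 else "-" for c in range(49)),y-22+r)
    print("cols from",x-24)
E
python3 chk.py
```

```text
24.5167 [0.2949 0.5033 0.3061] [ 0.3596 -1.2342  0.8051]
knob [346.3125 167.6875] [0.5153 0.2446 0.058 ]
side pred stone [353.6236 151.624 ] pad corners [[340.3, 160.2], [362.3, 163.0], [366.0, 153.6], [344.8, 151.0]]
oo...........................---................. 129
oo....................................---........ 130
oo............................................... 131
o................................................ 132
oo......................o........................ 133
o................................oo.............. 134
o.-...................................o.o.oo..... 135
o-----.-......................................... 136
.----------------................................ 137
---------------------------...................... 138
.-------------------------------................. 139
o-----------------------------------.-........... 140
oo.-------------------------------------------.-- 141
oo...---ooooooooo...----------------------------- 142
o....---ooooooooooooooo-------------------------- 143
oo...---oooooooooooooooooooooooooo...------------ 144
o....---oooooooooo
[... 3035 characters left out ...]
###-oooooooooooo#######----------- 134
--------------######ooooooooooo########---------- 135
-------...----#######-oooooooo-########---------- 136
-------...----#########ooooooo#########---------. 137
-------....----##########ooooo########---------.. 138
-------....-----##########o-o#####--------..---.. 139
.------....-----##############---------.......--- 140
.----------------##########--------.............- 141
.----------------######---------.....oooo.......o 142
.-----------------##--------.......oooooooo...... 143
..----------------------..........oooooooooo..... 144
...------------------.............oooooooooo..... 145
-...--------------...............ooooooooooo..... 146
cols from 257
```

```bash
python3 - <<'E'
import pickle;from h import *
np.set_printoptions(precision=1,suppress=True)
D=pickle.load(open("d0.pkl","rb"))
yv=np.array([.18,.984]);xv=np.array([.984,-.18]);c=np.array([.539,.383])
def rel(D,u,z,T=None,c=c): p=plane(D,u,z,T)[:2]-c;return np.array([p@xv,p@yv])*1e3
print("scene pad front corners",rel(D["scene"],(275.5,143.2),.032),rel(D["scene"],(296,136.5),.032))
for z in(.033,.04,.05): print(z,"near",rel(D["scene"],(284.2,139.3),z),"L",rel(D["scene"],(274.8,132),z),"R",rel(D["scene"],(288.7,132),z))
print("side pad corners",rel(D["side"],(344,156.5),.032),rel(D["side"],(362.5,161.5),.032))
for z in(.045,.053): print("side L/R",z,rel(D["side"],(348.5,155),z),rel(D["side"],(361,155),z))
# before sliding: wrist view k.pkl, pad centre then
s,w,T,_,_=pickle.load(open("k.pkl","rb"));c0=np.array([.481,.0615])+.14*yv
print("wrist pad near corners",rel(w,(277,77),.032,T,c0),rel(w,(363,77),.032,T,c0),"stone near tip, L,R",[rel(w,q,.05,T,c0) for q in((321,67),(292,30),(346,30))])
E
```

```text
scene pad front corners [-37.2 -42.3] [ 39.6 -37.5]
0.033 near [ -3.2 -36. ] L [-18.9  16.7] R [25.3 -4.1]
0.04 near [ -5.8 -44.6] L [-21.4   7.7] R [ 22.5 -12.9]
0.05 near [ -9.5 -56.9] L [-24.9  -5.2] R [ 18.6 -25.5]
side pad corners [-33.5  -6.5] [ 38.8 -28.3]
side L/R 0.045 [-15.3 -16.2] [28.3 -3.9]
side L/R 0.053 [-12.4 -32.6] [ 30.7 -20.4]
wrist pad near corners [-41.2 -37.5] [ 40.4 -38.1] stone near tip, L,R [array([  0.6, -32.5]), array([-23.9,  -3.4]), array([22.1, -3.7])]
```

```bash
python3 - <<'E'
import pickle;from h import *
np.set_printoptions(precision=1,suppress=True)
D=pickle.load(open("d0.pkl","rb"));th=np.linspace(0,2*np.pi,60,endpoint=False);p=.6;sg=lambda v:np.sign(v)*abs(v)**p
B=np.vstack([np.c_[.0255*abs(np.cos(f))**p*sg(np.cos(th)),.0285*abs(np.cos(f))**p*sg(np.sin(th)),np.full(60,.053+.021*sg(np.sin(f)))] for f in np.linspace(-1.57,1.57,15)])
yv=np.array([.18,.984]);xv=np.array([.984,-.18])
for off in (0,-.01,-.02):
    P=B.copy();P[:,:2]=B[:,:1]*xv+(B[:,1:2]+off)*yv+[.539,.383]
    for n,row in (("scene",132),("side",155)):
        d=D[n];C=(np.linalg.inv(d["world_from_camera"])@np.c_[P,np.ones(len(P))].T)[:3];u=d["K"]@C;u=(u[:2]/u[2]).T
        h=cv2.convexHull(u.astype(np.float32))[:,0];m=h[:,1].argmax();print(off,n,"lowest",h[m],"cols",h[:,0].min(),h[:,0].max())
print("observed scene lowest (284,139) cols 275-288; side lowest ~(349,157)+hidden by knob, cols ~348-361")
E
```

```text
0 scene lowest [279.7 137. ] cols 272.70544 289.32147
0 side lowest [354.9 158.9] cols 346.15714 361.05508
-0.01 scene lowest [280.7 138.6] cols 273.6608 290.34564
-0.01 side lowest [354.4 160.1] cols 345.59586 360.5772
-0.02 scene lowest [281.7 140.3] cols 274.624 291.3784
-0.02 side lowest [353.8 161.3] cols 345.02847 360.0942
observed scene lowest (284,139) cols 275-288; side lowest ~(349,157)+hidden by knob, cols ~348-361
```

```bash
python3 - <<'E'
import pickle;from h import *
np.set_printoptions(precision=1,suppress=True)
s,w,T,d,e=pickle.load(open("k.pkl","rb"))
I=e["image"].astype(int)[150:190,278:330];rb=I[...,0]-I[...,2];v=I.max(2)
for r in range(40): print("".join("#" if v[r,c]<75 else "o" if rb[r,c]>22 else "." if v[r,c]>170 else "-" for c in range(52)),150+r)
yv=np.array([.18,.984]);xv=np.array([.984,-.18]);c0=np.array([.481,.0615])+.14*yv
Ti=np.linalg.inv(e["world_from_camera"])
for a,b in((-1,-1),(1,-1),(1,1),(-1,1)):
    p=c0+a*.04*xv+b*.04*yv;u=e["K"]@(Ti@[*p,.032,1])[:3];print(u[:2]/u[2])
for z in(.033,.04,.05):
    q=plane(w,(321,67),z,T)[:2]-c0;print(z,"wrist tip y",q@yv*1e3)
E
```

```text
.........--###########oo##--....--------oooooooooooo 150
..........-################--.------oooooooooooooooo 151
...........-################-----.oooooooooooooooooo 152
...........-#################--...oooooooooooooooooo 153
............-###############--.....ooooooooooooooooo 154
............--###############--.....oooooooooooooooo 155
.............-####oo#########----....ooooooooooooooo 156
..............-###oo#######-o----....ooooooooooooooo 157
..............-###oo#######oooo---....oooooooooooooo 158
..............-##ooooo####-oooo---....oooooooooooooo 159
.............--##oooooo###-ooooo--.....ooooooooooooo 160
...........---##ooooooo-##-ooooo---.....oooooooooooo 161
........----###-oooooooo###ooooo##--.....ooooooooooo 162
.......---#####ooooooooo###ooooo##--.....ooooooooooo 163
.......---#####-oooooooo###oooo-###--.....oooooooooo 164
........---####-ooooooo-###oooo####--......ooooooooo 165
.........---####-oooooo-###oooo#####--.....ooooooooo 166
o.........--######-ooooo###-oo-######--.....oooooooo 167
oo.....--..--######ooooo####oo-######---.....ooooooo 168
oo.....--..--####
[... 645 characters left out ...]
ooooooooooo...... 180
ooooooooo..........................ooooooooooo...... 181
ooooooooo..........................ooooooooooo...... 182
oooooooooo......-..................ooooooooooo...... 183
ooooooooooo....---.................ooooooooooo...... 184
ooooooooooo.....--..................oooooooooo...... 185
oooooooooooo........................oooooooooo...... 186
oooooooooooo........................oooooooooo...... 187
ooooooooooooo.......................oooooooooo...... 188
ooooooooooooo.......................oooooooooo...... 189
[294.4 176.8]
[317.8 169.6]
[308.3 154.9]
[285.6 161.6]
0.033 wrist tip y -29.352060743285918
0.04 wrist tip y -30.62955230400943
0.05 wrist tip y -32.45454024790017
```

```bash
python3 -c "
from bench import ctrl
print(ctrl.close_job())"
```

```text
the job is handed in; nothing more can be done
None
```

The feldspar is on the pad under the bridge, the carriage is home against its stop, and I handed the job in at about 25 s of the 54 s allowed. No verdict was given, so this rests on my own checks.

I gripped the feldspar across its narrow side and set it down with the carriage still out. I let go, then held the red knob and slid the carriage about 186 mm until it stalled with about 10 N of push. I then let go of the knob and moved the arm clear.

**Checks that agree**
- **Carriage:** the side and scene cameras both put the knob at y ≈ 0.245 m. It started at about 0.062 m, so the carriage is fully home.
- **Feldspar on the pad:** before the slide, the wrist view showed it on the pad, centred sideways, and the front-to-back estimates came to within about 4 mm of centre.
- **Bridge and bystanders:** I saw no sign of contact with the bridge, and no move went near the sulphur or olivine. I did not measure those two stones again at the end.

**Less certain**
- **Final position:** after the slide I could only check the stone by coarse colour segmentation, since the bridge partly hides it and I had used all 12 picture views. It suggests the stone sits about 5–10 mm towards the knob side of pad centre and may have slipped about 5 mm in the slide. The limit is 20 mm. One pixel there is about 6 mm, and a rough-shape fit allowed up to about 12 mm.
- **Failed measurements:** my first pad segmentation came out too small and was redone. The first feldspar outline caught its shadow, so I used the top face instead.

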